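Dial the code on a blade box and draw its bolt

TASK

Unlock the craft-blade box: turn its three pip-marked thumbwheels until they show 4, 2 and 5 in that order from the box's left end (the bolt tab is at its right end) on top, in line with the index lines, then draw the bolt fully to its open end and let go. The wheels sit on springs: press them only firmly enough to turn them, never hard against the bottom, do not force the bolt, and leave the tape roll, cutter and glue bottle where they are.

Things in the scene. Friction and masses are not known exactly. Their poses are not given: they have to be found in the camera images.
- lockbox: Grey steel case, 200 (x) x 280 (y) x 75 mm, fixed. Origin: centre of its underside; x from front to hinged back, y to its left end, z up; yaw within 0.35 rad of facing the robot. On the lid: three black wheels (box y = +65, +25, -15 mm), beside them 8 mm cheeks (40 mm long, tops at 90 mm) with black index lines at box x = 0, and the bolt tab (y = -85 mm). More than 20 N on it is rough.
- wheel1_top (a point): Where the top of the left wheel would be when new: 102 mm above the table, box x = 0, y = +65 mm. Wear lets each wheel rest 0 to 2.5 mm lower (not measured: feel for it). All three wheels: smooth black drums, 32 mm radius, 24 mm wide, 16 mm apart, axle along box y, on a spring of 8 N per mm that bottoms hard 3 mm down (24 N). Axes as the box.
- wheel2_top (a point): The same point of the middle wheel (box y = +25 mm). The wheels have no clicks: friction holds them (about 5 N at the rim). Turn one by pressing a fingertip on its top, about 11 to 16 N, and moving along box x so that the rim rolls with it; pressed less, it slips.
- wheel3_top (a point): The same point of the right wheel (box y = -15 mm).
- wheel1 (a joint): Angle of the left wheel, rad. Six faces with 1 to 6 white pips as on dice, 60 degrees apart, parted by thin steel lines. Face n is on top at (n - 1) x 1.0472: the 4 at 3.142. Grows when the wheel's top moves along box +x, 32 mm of rim per rad. Stops at -0.3 and 5.54: no passing from 6 to 1.
- wheel2 (a joint): Angle of the middle wheel, as wheel1: the 2 is on top at 1.047.
- wheel3 (a joint): Angle of the right wheel, as wheel1: the 5 is on top at 4.189.
- bolt (a joint): Travel of the bolt, m: 0 shut, 0.016 fully open. Slides along box -x (to the front) against about 3 N of friction and stays where left. Inside it jams after about 3 mm unless every wheel is within about 0.1 rad of its code; it centres the last misalignment itself.
- bolt_tab (a point): Centre of the top of the bolt's upright steel tab, 12 mm in x, 30 mm in y, from 79 to 106 mm above the table; moves with the bolt, at box x = +8 mm when shut, on a 30 x 36 mm foot plate 79 mm high. Axes as the box. The lid is free for 80 mm before and behind it.
- tape_roll: Flat roll of paper tape, 90 mm across, 20 mm high; origin at the centre of its underside. Leave alone.
- cutter: Yellow box cutter, 160 x 26 x 16 mm, lying flat; origin under the handle's centre. Leave alone.
- glue: White glue bottle, 44 mm across, 100 mm tall, standing; origin at the centre of its underside. Leave alone.

How it is judged:
On the way:
1. all three wheels show the code (value of joint wheel1 between 2.89 and 3.39 rad and value of joint wheel2 between 0.8 and 1.3 rad and value of joint wheel3 between 3.94 and 4.44 rad), for 0.2 s.
At the end, for the whole second after the job is handed in: The bolt is drawn at least 13.5 of its 16 mm and stays there, and each wheel stands within 0.25 rad of its code (4, 2, 5) (all of step 1 and value of joint bolt above 0.0135 m); the robot touches nothing.
It fails at once if the box, a wheel or the bolt was pushed or pulled with over 22 N (contact force between any of the fingers, the arm and lockbox above 22 N).
It fails at once if a bystander was moved over 25 mm (distance of any of tape_roll, cutter, glue from where it was at the start of the episode above 0.025 m).
It also fails if it takes over 64 s, if anything falls off the work surface, if the arm or the gripper's body presses on something with over 40 N, if the wrist force passes 120 N, or if a joint passes its speed limit or range.

ROBOT

A 7-joint arm with a two-finger parallel gripper is mounted at the origin on the work surface. World frame = base frame: x ahead of the robot, y to its left, z up, the work surface at z = 0. Lengths are in m, angles in rad, forces in N, time in s.
With the tool pointing down it reaches from about 0.4 to 0.9 m from the base axis. Payload 5.5 kg.
Tool frame: the origin (TCP) lies between the finger pads; the fingertips stand 22 mm ahead of it and the grasp point (between the pads) lies 3 mm ahead of it; z points along the fingers, y is the line along which they close (so a half turn about z gives the same grasp; the last joint's range is limited). The gripper opens to 92 mm and grips with 3 to 60 N. Pads are 19 mm wide; open, the fingers measure 130 mm over their backs; the gripper's body (75 mm by 190 mm) begins 47 mm behind the grasp point.
Start: joints at [1.612, 0.501, -0.427, 1.55, 0.221, 1.138, -0.21], TCP at [0.143, -0.634, 0.249] pointing down, gripper open.
Joint ranges: [-2.88, 2.88], [-0.31, 2.03], [-1.54, 1.56], [0.2, 2.42], [-1.41, 4.55], [0.19, 2.02], [-2.57, 2.57]. Speed limits (rad/s): [2.57, 2.57, 3.14, 3.14, 3.14, 3.14, 3.14].

INTERFACE

Orientations are given as a unit quaternion [x, y, z, w].
In Python, from cell import env gives the robot as it stands. The module is installed in compiled form; this text tells all that it offers. Calls block until the motion is done:
- env.move_ptp(position, orientation): joint-space move of the TCP to a pose.
- env.servo_line(position, velocity=0.15, attitude=None): straight line of the TCP; attitude=None keeps the orientation; velocity is the mean speed in m/s.
- env.goto_joints(angles): joint-space move.
- env.grip(opening, newtons=None): finger opening in m; newtons is the grip in N (None keeps the last); returns when the fingers have stopped.
- env.hold(seconds).
- env.solve_ik(position, orientation): joint angles nearest the present ones, or None.
- env.grab_frame(name): name is "scene" or "top" or "wrist"; returns (picture, depth): 420x560x3 uint8, blue, green, red; 420x560 float32, m along the optical axis (not along the pixel's ray), 0 where there is no reading.
- env.camera_params(name): a dict with "fx", "fy", "cx", "cy" (pixels), "extrinsics" (4x4, takes a point from world to camera coordinates); the wrist camera has in their place "tool_from_camera" (4x4, takes a point from camera to tool coordinates, whose origin is the TCP and whose axes are the flange's). Camera axes: x right, y down, z forward; pixel columns grow to the right and rows downward; lengths in m; the calibration is good to about 2 mm. A picture is of the moment at which its call begins: read the wrist's pose just before it. camera_params takes no time and is no camera call.
A pose or a line that the arm cannot do raises env.IKError and nothing moves.
- env.close_job(): hands the job in; it is judged then, once.
Readings, each from a call of its own:
- env.current_clock(): time.
- env.current_qpos(): joint angles.
- env.current_dq(): joint speeds.
- env.current_joint_torque(): joint torques, N m.
- env.current_tool_pos(): TCP position.
- env.current_tool_rot(): TCP orientation.
- env.current_ft_force(): force on the tool from outside, world axes, zero at the start.
- env.current_moment(): the same for the moment, N m.
- env.current_opening(): finger opening in m.
- env.current_grip_force(): force on a finger pad.
Only numpy, scipy, OpenCV 4.12 (cv2) and the standard library are available. Lean on these libraries where they do the work, as an engineer would, in place of code of your own. Each camera call takes 0.05 s, during which the arm holds its last target. There are 200 camera calls.

## Working session

There is one attempt and no reset: what is moved stays moved. The work goes in short steps, each a Python script; the robot and the scene stay as the last script left them, time stands still between calls to the robot, and variables do not carry over. Pictures are saved under pics/ and viewed, at most 10 in all, crops included, and the job is handed in when it is done.

```bash
mkdir -p pics
python3 - <<'E'
from cell import env
import cv2,numpy as np
print(env.current_clock(),env.current_tool_pos(),env.current_tool_rot(),env.current_ft_force(),env.current_opening())
for n in ("scene","top"):
    p,d=env.grab_frame(n); cv2.imwrite(f"pics/{n}1.png",p); np.save(f"pics/{n}1.npy",d)
    print(n,env.camera_params(n))
print(env.camera_params("wrist"))
E
```

```text
0.0 [ 0.14280006 -0.63343146  0.24765915] [ 9.93849820e-01  1.10731905e-01 -8.75738284e-05 -9.85777728e-04] [-0.12887574 -0.38690144 -0.01438227] 0.09172954545995311
scene {'fx': 475.76745564712496, 'fy': 475.76745564712496, 'cx': 279.206831994002, 'cy': 209.65197815503345, 'extrinsics': array([[ 0.25468821,  0.96699914,  0.00682525, -0.20788194],
       [ 0.69970827, -0.17940817, -0.69153528, -0.39842055],
       [-0.66748952,  0.18090156, -0.72231044,  1.59502153],
       [ 0.        ,  0.        ,  0.        ,  1.        ]])}
top {'fx': 533.9463422917268, 'fy': 533.9463422917268, 'cx': 290.04447925348006, 'cy': 205.79749693462722, 'extrinsics': array([[-8.53340121e-03, -9.99963099e-01,  9.91093364e-04,
         4.34532521e-02],
       [-9.79904686e-01,  8.16469707e-03, -1.99299131e-01,
         6.33943755e-01],
       [ 1.99283685e-01, -2.67187648e-03, -9.79938199e-01,
         1.15269732e+00],
       [ 0.00000000e+00,  0.00000000e+00,  0.00000000e+00,
         1.00000000e+00]])}
{'fx': 342.00581926028417, 'fy': 342.00581926028417, 'cx': 280.41591308532287, 'cy': 206.9248021681259, 'tool_from_camera': array([[-5.79805963e-04, -9.62387403e-01, -2.71680236e-01,
         7.32329822e-02],
       [ 9.99999774e-01, -6.50624766e-04,  1.70594843e-04,
         5.94581792e-04],
       [-3.40940218e-04, -2.71680075e-01,  9.62387562e-01,
        -1.35570657e-01],
       [ 0.00000000e+00,  0.00000000e+00,  0.00000000e+00,
         1.00000000e+00]])}
```

View pics/top1.png

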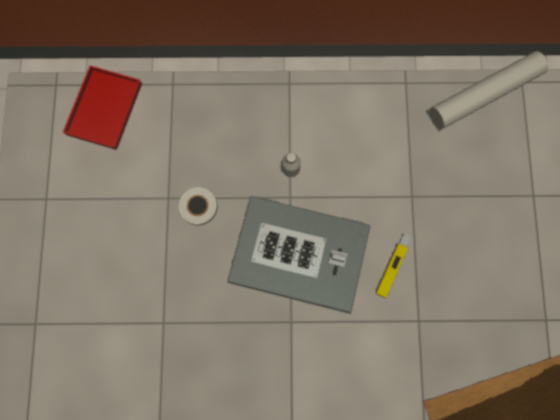

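```bash
cat > h.py <<'E'
from cell import env
import cv2,numpy as np
from scipy.spatial.transform import Rotation as R
def ray(P,T,uv,z):
    """T: world->camera; intersect the pixel ray with height z"""
    d=T[:3,:3].T@np.array([(uv[0]-P['cx'])/P['fx'],(uv[1]-P['cy'])/P['fy'],1]); c=-T[:3,:3].T@T[:3,3]
    return (c+d*(z-c[2])/d[2])[:2]
def down(yaw): # tool x axis at yaw, z down
    return R.from_matrix(np.array([[np.cos(yaw),np.sin(yaw),0],[np.sin(yaw),-np.cos(yaw),0],[0,0,-1]]).T).as_quat()
def wristT():
    M=np.eye(4); M[:3,:3]=R.from_quat(env.current_tool_rot()).as_matrix(); M[:3,3]=env.current_tool_pos()
    return np.linalg.inv(M@env.camera_params('wrist')['tool_from_camera'])
def rect(q,h=.075):
    """q: corners back-left, back-right, front-right, front-left -> centre,yaw"""
    bl,br,fr,fl=q; x=(bl+br-fr-fl); y=(bl+fl-br-fr)
    a=np.arctan2(x[1],x[0]); b=np.arctan2(y[1],y[0])-np.pi/2
    return np.mean(q,0),a,b,np.linalg.norm(x)/2,np.linalg.norm(y)/2
E
python3 - <<'E'
from h import *
P=env.camera_params('top'); T=P['extrinsics']
q=[ray(P,T,uv,.075) for uv in [(251,197),(370,226),(351,312),(229,283)]]
c,a,b,lx,ly=rect(q); print(c,a,b,lx,ly)
yaw=(a+b)/2
Rb=np.array([[np.cos(yaw),-np.sin(yaw)],[np.sin(yaw),np.cos(yaw)]])
for s in (1,-1):
    p=c+Rb@[0,.015]
    print(s,env.solve_ik([*p,.235],down(yaw+s*np.pi/2)))
E
```

```text
[0.52341017 0.0167852 ] -0.2455609635489637 -0.24540631882002928 0.1964838504565444 0.27444376997747927
1 [ 0.76220576  0.49401483 -1.12045359  1.85648184  0.49722988  1.10834132
 -0.78945257]
-1 [ 0.85056457  0.60804392 -1.295354    1.85460988  0.63607495  1.18209987
  2.23462223]
```

Run:
```python
from h import *
yaw=-.2455; c=np.array([.5234,.0168])
Rb=np.array([[np.cos(yaw),-np.sin(yaw)],[np.sin(yaw),np.cos(yaw)]])
t=env.current_clock()
env.move_ptp([*(c+Rb@[0,.01]),.25],down(yaw+np.pi/2)); t1=env.current_clock()
env.grip(0.0,20); print(t,t1,env.current_clock(),env.current_tool_pos(),env.current_opening(),env.current_ft_force())
T=wristT(); np.save('T1.npy',T)
p,d=env.grab_frame('wrist'); np.save('d1.npy',d)
cv2.imwrite('pics/w1.png',cv2.resize(p,(800,600),interpolation=cv2.INTER_CUBIC))
```

```text
0.1 2.7917 4.2333 [0.5258103  0.02650701 0.24999283] 0.0006310209560226232 [ 0.67008149 -0.74282199 -0.65845737]
```

View pics/w1.png

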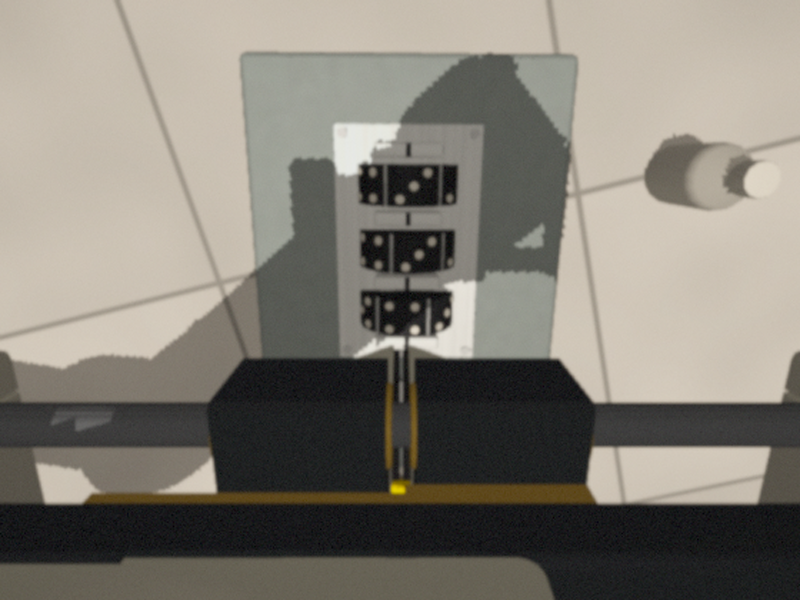

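Run:
```python
import cv2
p=cv2.imread('pics/w1.png'); p=p[120:350,330:490]
cv2.imwrite('pics/w1c.png',cv2.resize(p,None,fx=2.6,fy=2.6,interpolation=cv2.INTER_CUBIC))
```

```text
(no output)
```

View pics/w1c.png

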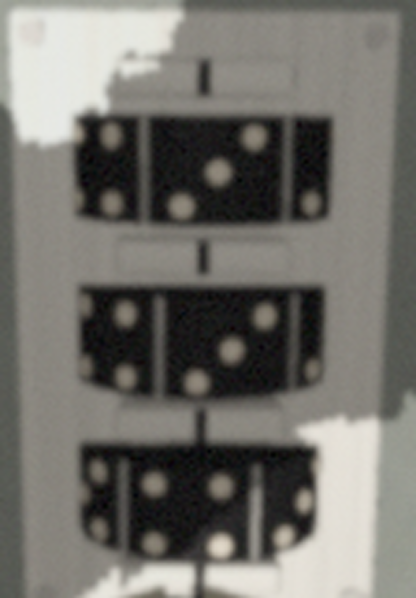

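```bash
cat >> h.py <<'E'
from scipy.optimize import least_squares
def px(P,T,w):
    c=T[:3,:3]@w+T[:3,3]; return np.array([P['cx']+P['fx']*c[0]/c[2],P['cy']+P['fy']*c[1]/c[2]])
def b2w(box,p):
    c,s=np.cos(box[2]),np.sin(box[2]); return np.array([box[0]+c*p[0]-s*p[1],box[1]+s*p[0]+c*p[1],p[2]])
def fitbox(T,obs,box0):
    P=env.camera_params('wrist')
    f=lambda b:np.concatenate([px(P,T,b2w(b,p))-uv for p,uv in obs])
    r=least_squares(f,box0,x_scale=[.01,.01,.05]); return r.x,np.abs(r.fun).max()
def wheelang(T,box,y,us,phis,zax=.069):
    """us: columns of parting lines; phis: their angle on the wheel, from the face centre on top (deg)"""
    P=env.camera_params('wrist')
    out=[]
    for u,ph in zip(us,phis):
        g=lambda a:px(P,T,b2w(box,[.032*np.sin(a[0]),y,zax+.032*np.cos(a[0])]))[0]-u
        out.append(least_squares(g,[np.radians(ph)]).x[0]-np.radians(ph))
    return out
E
python3 - <<'E'
from h import *
T=np.load('T1.npy')
cr=lambda u,v:np.array([(u/2.6+330)*.7,(v/2.6+120)*.7])
obs=[([0,.085,.09],cr(204,77)),([0,.045,.09],cr(203,257)),([0,.005,.09],cr(201,425)),
 ([-.1,.14,.075],np.array([241,53])*.7),([.1,.14,.075],np.array([577,53])*.7)]
box,e=fitbox(T,obs,[.523,.017,-.245]); print(box,e); np.save('box.npy',box)
for y,us,n in ((.065,(145,289),3),(.025,(160,295),3),(-.015,(123,257),4)):
    a=np.array(wheelang(T,box,y,[cr(u,0)[0] for u in us],(-30,30)))
    print(a,(n-1)*np.pi/3+a.mean())
E
```

```text
[ 0.52839088  0.01703565 -0.24774721] 3.5266401813725565
[0.10117248 0.11237893] 2.2011708072581837
[0.20860034 0.21523011] 2.3063103280425725
[-0.11384736 -0.10371544] 3.0328112532255003
```

Run:
```python
from h import *
d=np.load('d1.npy'); P=env.camera_params('wrist'); M=P['tool_from_camera']
v,u=np.mgrid[:420,:560]; C=np.stack([(u-P['cx'])/P['fx']*d,(v-P['cy'])/P['fy']*d,d],-1)
X=C@M[:3,:3].T+M[:3,3]
for r in (236,242,248,254,260,275,290,310,335,345):
    print(r,[tuple(np.round(X[r,c]*1000).astype(int)) for c in (150,180,220,260,270,274,277,280,283,286,290,300,380)])
p=cv2.imread('pics/w1.png')[320:520,300:500]
cv2.imwrite('pics/w1f.png',cv2.resize(p,None,fx=3,fy=3,interpolation=cv2.INTER_CUBIC))
```

```text
236 [(np.int64(-72), np.int64(-156), np.int64(249)), (np.int64(-73), np.int64(-121), np.int64(251)), (np.int64(-45), np.int64(-58), np.int64(177)), (np.int64(-44), np.int64(-19), np.int64(174)), (np.int64(-39), np.int64(-9), np.int64(160)), (np.int64(-39), np.int64(-6), np.int64(160)), (np.int64(-39), np.int64(-3), np.int64(160)), (np.int64(-39), np.int64(0), np.int64(160)), (np.int64(-39), np.int64(3), np.int64(160)), (np.int64(73), np.int64(0), np.int64(-136)), (np.int64(-39), np.int64(9), np.int64(161)), (np.int64(-39), np.int64(18), np.int64(160)), (np.int64(-45), np.int64(97), np.int64(176))]
242 [(np.int64(-80), np.int64(-157), np.int64(250)), (np.int64(-80), np.int64(-121), np.int64(250)), (np.int64(-50), np.int64(-58), np.int64(175)), (np.int64(-50), np.int64(-19), np.int64(174)), (np.int64(10), np.int64(-5), np.int64(21)), (np.int64(10), np.int64(-3), np.int64(21)), (np.int64(-44), np.int64(-3), np.int64(160)), (np.int64(-45), np.int64(0), np.int64(160)), (np.int64(-44), np.int64(3), np.int64(159)), (np.int64(10), np.int64(3), np.int64(21)), (np.int64(11), np.int64(5), np.in
[... 4076 characters left out ...]
nt64(3), np.int64(-57)), (np.int64(22), np.int64(5), np.int64(-67)), (np.int64(23), np.int64(23), np.int64(-67))]
345 [(np.int64(21), np.int64(-30), np.int64(-69)), (np.int64(22), np.int64(-22), np.int64(-70)), (np.int64(21), np.int64(-13), np.int64(-69)), (np.int64(22), np.int64(-4), np.int64(-69)), (np.int64(22), np.int64(-2), np.int64(-70)), (np.int64(22), np.int64(-1), np.int64(-70)), (np.int64(23), np.int64(0), np.int64(-71)), (np.int64(21), np.int64(0), np.int64(-69)), (np.int64(22), np.int64(1), np.int64(-70)), (np.int64(22), np.int64(2), np.int64(-70)), (np.int64(21), np.int64(2), np.int64(-69)), (np.int64(21), np.int64(5), np.int64(-69)), (np.int64(22), np.int64(23), np.int64(-70))]
```

View pics/w1f.png

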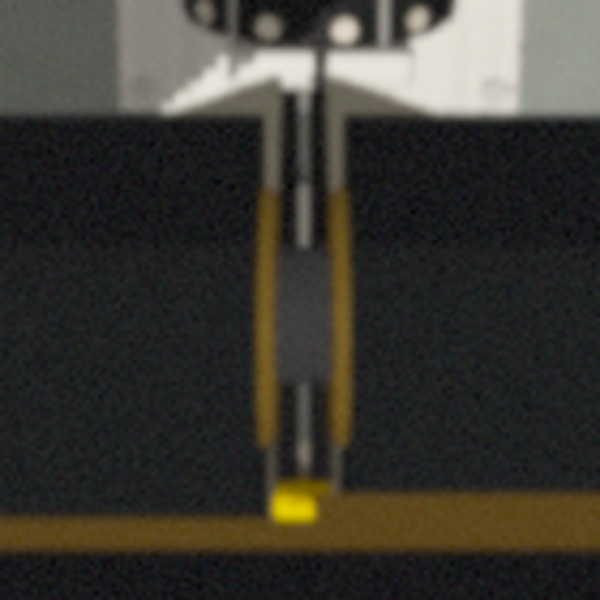

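```bash
cat >> h.py <<'E'
box=np.load('box.npy') if __import__('os').path.exists('box.npy') else None
TIP=.022
F0=np.zeros(3)
def go(x,y,ztip,v=.15): env.servo_line([*b2w(box,[x,y,0])[:2],ztip+TIP],velocity=v)
def bx(p=None):
    p=np.array(env.current_tool_pos()) if p is None else p
    c,s=np.cos(box[2]),np.sin(box[2]); d=p[:2]-box[:2]; return c*d[0]+s*d[1]
def fz(n=3):
    return np.mean([env.current_ft_force() for _ in range(n)],0)-F0
def press(x,y,z,target=13.5,step=.0005):
    """step down until the vertical force nears the target; returns commanded tip z"""
    while True:
        f=fz()[2]
        if f>target-1: return z
        assert z>.0955,'no contact'
        z-=step if f<2 else min(step,(target-f)/8000)
        go(x,y,z,.02)
def stroke(y,x0,x1,zstart=.1035,n=3,target=13.5,log=True):
    global F0
    go(x0,y,zstart,.12); env.hold(.15); F0=np.mean([env.current_ft_force() for _ in range(5)],0)
    z=press(x0,y,zstart,target); a=bx(); L=[]
    for x in np.linspace(x0,x1,n+1)[1:]:
        go(x,y,z,.03); f=fz(); L.append(np.round(f,1))
        if np.linalg.norm(f)>19: z-=-.0005
        elif abs(f[2]-target)>1.5: z+=np.clip((f[2]-target)/8000,-.0003,.0003)
    b=bx(); go(x1,y,.112,.12)
    if log: print('z',round(z,5),'moved',round((b-a)*1e3,2),*L,'t',env.current_clock())
    return b-a,z
E
python3 - <<'E'
from h import *
for s in (0,np.pi,-np.pi):
    print(s,env.solve_ik([*b2w(box,[0,.025,0])[:2],.132],down(box[2]+s)))
s=0
env.move_ptp([*b2w(box,[-.0075,.065,0])[:2],.14],down(box[2]+s)); print(env.current_clock(),env.current_ft_force())
print(stroke(.065,-.0075,.0075))
E
```

```text
0 [ 0.36318629  0.49056955 -0.61159478  1.92916946  0.37326826  0.83576836
 -2.26616104]
3.141592653589793 [ 0.76945597  0.81515722 -1.24986077  1.91800342  0.88366996  1.10488081
  0.47216301]
-3.141592653589793 [ 0.76945597  0.81515722 -1.24986077  1.91800342  0.88366996  1.10488081
  0.47216301]
5.7083 [ 0.03114562  0.23506165 -0.22535638]
z 0.09755 moved 15.01 [-3.8 -1.3 13.1] [-3.4 -1.1 14.6] [-4.  -1.6 13.6] t 10.5917
(np.float64(0.015012049782135776), np.float64(0.09755469058143644))
```

Run:
```python
from h import *
stroke(.065,-.0075,.0075,zstart=.0997,n=2)
go(0,.025,.225,.25); print(env.current_clock())
np.save('T2.npy',wristT())
p,d=env.grab_frame('wrist'); cv2.imwrite('pics/w2.png',p)
P=env.camera_params('wrist')
pts=[px(P,wristT(),b2w(box,[x,y,.09])) for x in(-.03,.03) for y in (.08,-.03)]; print(np.round(pts))
q=p[60:260,180:380] 
cv2.imwrite('pics/w2c.png',cv2.resize(q,(600,600),interpolation=cv2.INTER_CUBIC))
```

```text
z 0.09557 moved 15.98 [-1.4 -1.4 11.9] [-0.8 -2.  10.9] t 14.1333
14.7667
[[218. 228.]
 [341. 228.]
 [215. 162.]
 [344. 162.]]
```

View pics/w2c.png

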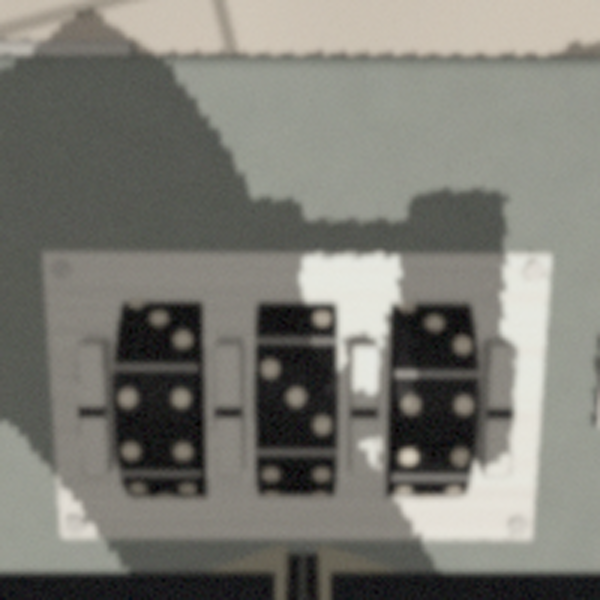

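```bash
cat >> h.py <<'E'
def wheelrow(T,y,vs,phis,zax=.068):
    P=env.camera_params('wrist'); out=[]
    for v,ph in zip(vs,phis):
        g=lambda a:px(P,T,b2w(box,[.032*np.sin(a[0]),y,zax+.032*np.cos(a[0])]))[1]-v
        out.append(least_squares(g,[np.radians(ph)]).x[0]-np.radians(ph))
    return np.array(out)
E
python3 - <<'E'
from h import *
T=np.load('T2.npy'); P=env.camera_params('wrist')
print('index rows model',[px(P,T,b2w(box,[0,y,.09])) for y in(.085,.045,.005,-.035)],'seen',[(u/3+180,411.5/3+60) for u in (92,229,363,499)])
for y,vs,n in ((.065,(367,472),4),(.025,(341,452),3),(-.015,(374,478),4)):
    a=wheelrow(T,y,[v/3+60 for v in vs],(30,-30)); print(y,a,(n-1)*np.pi/3+a.mean())
print(env.current_ft_force(),env.current_tool_pos(),b2w(box,[0,.025,.247]))
E
```

```text
index rows model [array([210.97750083, 196.54059051]), array([256.53554386, 196.48815605]), array([302.08934743, 196.43572646]), array([347.63891213, 196.38330175])] seen [(210.66666666666666, 197.16666666666666), (256.3333333333333, 197.16666666666666), (301.0, 197.16666666666666), (346.33333333333337, 197.16666666666666)]
0.065 [-0.06799344 -0.06205018] 3.0765708449971356
0.025 [0.1792475  0.18652391] 2.2772808089496794
-0.015 [-0.13400866 -0.16120264] 2.9939870032797593
[ 0.00663975  0.16096015 -0.44578123] [0.53343903 0.04132629 0.2452682 ] [0.53452139 0.04127234 0.247     ]
```

```bash
python3 - <<'E'
s=open('h.py').read()
a=s.index("def stroke"); b=s.index("def wheelrow")
s=s[:a]+'''def stroke(y,x0,x1,zstart=.1035,n=2,target=13.5):
    global F0
    go(x0,y,.107,.15); env.hold(.1); F0=np.mean([env.current_ft_force() for _ in range(5)],0)
    go(x0,y,zstart,.04)
    z=press(x0,y,zstart,target); a=bx(); L=[]; za=env.current_tool_pos()[2]-TIP; z0=z; f=fz(); L.append(np.round(f,1))
    for x in np.linspace(x0,x1,n+1)[1:]:
        go(x,y,z,.03); f=fz(); L.append(np.round(f,1))
        if np.linalg.norm(f)>18: z+=.0004
        elif abs(f[2]-target)>1.5: z+=np.clip((f[2]-target)/8000,-.0003,.0003)
    b=bx(); go(x1,y,.107,.15)
    print('F0',np.round(F0,1),'z cmd/act',round(z0,5),round(za,5),'moved',round((b-a)*1e3,2),*L,'t',env.current_clock())
    return b-a,z0
'''+s[b:]
open('h.py','w').write(s)
E
python3 - <<'E'
from h import *
go(.0067,.025,.112,.25)
stroke(.025,.0067,-.0067)
E
```

```text
F0 [-0.3  0.2 -0.2] z cmd/act 0.09665 0.09781 moved -10.34 [-3.  -0.8 13. ] [ 1.9 -2.5  9.1] [ 2.6 -2.7  9.2] t 20.5167
```

```bash
sed -i 's/min(step,(target-f)\/8000)/min(.0008,(target-f)\/5500)/; s/np.clip((f\[2\]-target)\/8000,-.0003,.0003)/np.clip((f[2]-target)\/5000,-.0008,.0008)/; s/abs(f\[2\]-target)>1.5/abs(f[2]-target)>.7/; s/n=2,target/n=4,target/' h.py
python3 - <<'E'
from h import *
stroke(.025,.0085,-.0090,zstart=.0998)
E
```

```text
F0 [ 0.4 -0.2  0.4] z cmd/act 0.09634 0.09757 moved -13.24 [-3.9 -0.1 13.3] [ 2.1 -1.6  9.3] [ 2.6 -1.5 10. ] [ 2.8 -2.2 13.4] [ 2.5 -2.6 12.9] t 23.8833
```

Run:
```python
from h import *
stroke(.025,.0085,-.0090,zstart=.0992)
stroke(-.015,-.008,.008,zstart=.1025)
```

```text
F0 [-0.3  1.  -0.4] z cmd/act 0.09658 0.09771 moved -13.85 [-2.8 -1.2 12.6] [ 2.8 -1.4 10. ] [ 3.3 -1.7 11.6] [ 2.9 -3.4 12.8] [ 3.5 -1.8 13.2] t 27.025
F0 [ 0.4  0.  -0.4] z cmd/act 0.09697 0.0981 moved 15.84 [-4.1 -0.9 12.5] [-4.4  0.7 13.5] [-4.7 -0.8 13.5] [-4.5 -1.1 12.9] [-3.8 -1.  13.4] t 31.6833
```

Run:
```python
from h import *
stroke(-.015,-.008,.008,zstart=.0998)
go(0,.025,.225,.25); env.hold(.1)
T=wristT(); np.save('T3.npy',T)
p,d=env.grab_frame('wrist'); cv2.imwrite('pics/w3.png',p); print(env.current_clock(),env.current_tool_pos())
cv2.imwrite('pics/w3c.png',cv2.resize(p[60:260,180:380],(600,600),interpolation=cv2.INTER_CUBIC))
```

```text
F0 [-0.2 -0.3  0.1] z cmd/act 0.09647 0.09791 moved 14.5 [-1.3 -0.2 14.1] [-3.2  0.6 16. ] [-3.6  0.6 13.6] [-3.9  0.8 13.9] [-3.9  0.4 13.8] t 35.2583
36.0583 [0.53320034 0.04017914 0.24487506]
```

View pics/w3c.png

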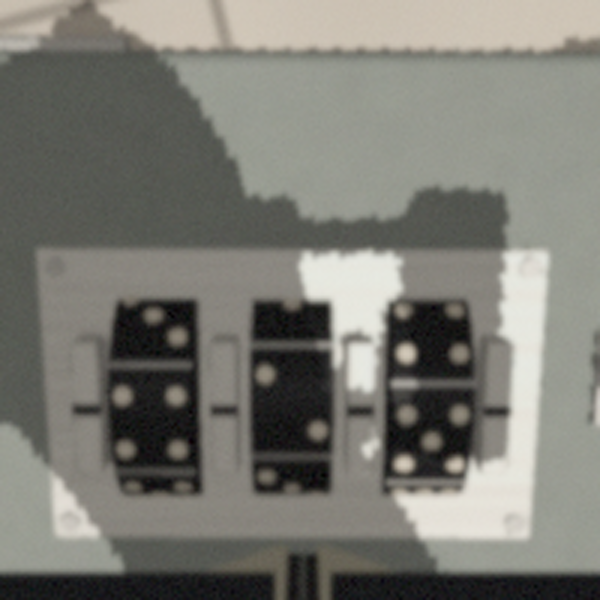

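Run:
```python
from h import *
T=np.load('T3.npy'); P=env.camera_params('wrist')
print(px(P,T,b2w(box,[0,.045,.09]))[1],409.5/3+60)
for y,vs,n in ((.065,(365.5,470.5),4),(.025,(345,456),2),(-.015,(384,484),5)):
    a=wheelrow(T,y,[v/3+60 for v in vs],(30,-30)); print(y,a,a.mean(),(n-1)*np.pi/3+a.mean())
```

```text
195.8694299780241 196.5
0.065 [-0.07229391 -0.06226656] -0.06728023694482033 3.0743124166449727
0.025 [0.11706159 0.12159111] 0.11932635337882705 1.1665239045754248
-0.015 [-0.24160682 -0.31294744] -0.2772771327752386 3.911513072011152
```

```bash
cat >> h.py <<'E'
def nudge(y,x0,goal,zstart,target=13.5,seg=.002):
    global F0
    go(x0,y,.107,.2); env.hold(.1); F0=np.mean([env.current_ft_force() for _ in range(5)],0)
    go(x0,y,zstart,.05); z=press(x0,y,zstart,target); a=bx(); x=x0; s=np.sign(goal); L=[]
    while s*(bx()-a)<abs(goal)-.0003 and abs(x-x0)<.016:
        x+=s*min(seg,max(.0007,abs(goal)-s*(bx()-a))); go(x,y,z,.03); f=fz(); L.append(f)
        if np.linalg.norm(f)>18: z+=.0004
        elif abs(f[2]-target)>.7: z+=np.clip((f[2]-target)/5000,-.0008,.0008)
    b=bx(); go(x,y,.107,.15)
    print('moved',(b-a)*1e3,np.round(L[0],1),np.round(L[-1],1),len(L),env.current_clock())
E
python3 - <<'E'
from h import *
go(.003,.025,.107,.3)
nudge(.025,.003,-.0045,.0992)
nudge(-.015,-.0045,.0084,.0992,seg=.003)
E
```

```text
moved -4.333413470988365 [ 1.8 -2.  10. ] [ 3.7 -2.  13.7] 4 39.5083
moved 8.50915141201121 [-4.4  1.4 14.6] [-5.1  1.7 14.3] 4 42.2667
```

```bash
cat > bolt.py <<'E'
from h import *
go(bx(),-.015,.122,.3); go(.030,-.085,.122,.3); go(.030,-.085,.087,.15); env.hold(.1)
F0[:]=np.mean([env.current_ft_force() for _ in range(5)],0)
x=.030; c,s=np.cos(box[2]),np.sin(box[2]); L=[]; x_c=None
while x>.002:
    x-=.002; go(x,-.085,.087,.04); f=fz(); fb=c*f[0]+s*f[1]
    L.append((round(x*1e3,1),round(bx()*1e3,1),round(fb,1)))
    if fb>9: break
print(L,F0,env.current_tool_pos(),env.current_clock())
E
python3 bolt.py
```

```text
[(28.0, np.float64(28.2), np.float64(0.6)), (26.0, np.float64(25.9), np.float64(0.3)), (24.0, np.float64(23.9), np.float64(-0.6)), (22.0, np.float64(22.4), np.float64(2.3)), (20.0, np.float64(20.3), np.float64(2.6)), (18.0, np.float64(18.0), np.float64(2.9)), (16.0, np.float64(15.9), np.float64(2.1)), (14.0, np.float64(13.8), np.float64(2.2)), (12.0, np.float64(11.6), np.float64(2.6)), (10.0, np.float64(9.7), np.float64(2.0)), (8.0, np.float64(7.7), np.float64(2.1)), (6.0, np.float64(7.4), np.float64(6.1)), (4.0, np.float64(7.3), np.float64(11.2))] [-0.14082143  0.73446676  0.5337579 ] [ 0.51468661 -0.06707623  0.10946515] 46.65
```

Contact started near x = 23.5 mm and met the end stop at 7.3 mm, so the bolt travelled about 16 mm. I'll back off, rise and check.

Run:
```python
from h import *
go(.014,-.085,.087,.1); go(.016,-.085,.13,.2); go(0,-.03,.24,.3); env.hold(.1)
np.save('T4.npy',wristT())
p,d=env.grab_frame('wrist'); print(env.current_clock(),env.current_ft_force())
cv2.imwrite('pics/w4c.png',cv2.resize(p[60:260,160:420],(780,600),interpolation=cv2.INTER_CUBIC))
```

```text
47.9833 [ 0.23690619 -0.36312178 -0.10113587]
```

View pics/w4c.png

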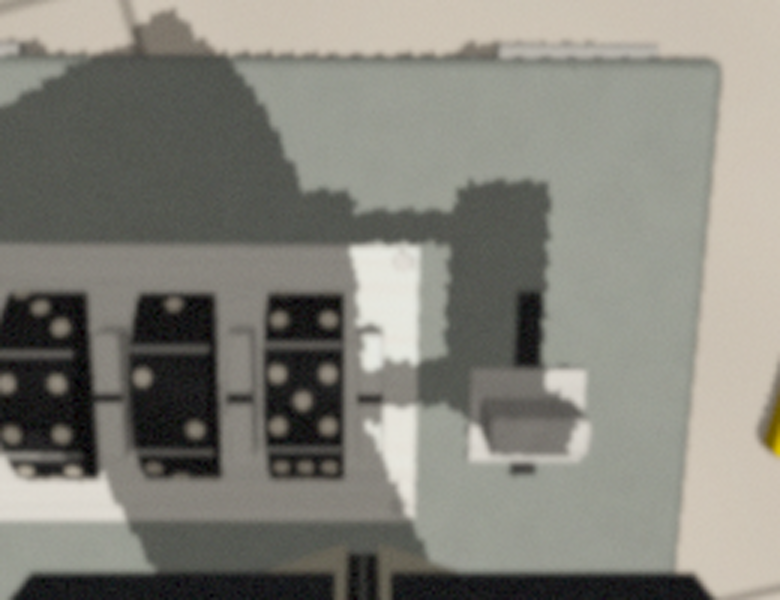

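The picture shows 4, 2, 5 on top. The parting lines (rows about 350 and 455) sit evenly about the index marks (row 398). The tab has moved to the front (540, 430), and the robot is clear.

```bash
python3 -c "
from cell import env
print(env.close_job())"
```

```text
the job is handed in; nothing more can be done
None
```

The job is handed in at about 48 s: the wheels show 4-2-5 in the last picture, the bolt was drawn about 16 mm to its end stop, and the arm is clear of the box; one early press on the left wheel was made with a doubtful force zero, so I can't rule out that it briefly went over the 22 N limit.

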